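# Find the loose bolt on the vibrating table

### The arm

A 6-joint arm with a two-finger parallel gripper is mounted at the origin on the work surface. World frame = base frame: x ahead of the robot, y to its left, z up, the work surface at z = 0. Lengths are in mm, angles in degrees, forces in N, time in s.
With the tool pointing down it reaches from about 300 to 850 mm from the base axis. Payload 4.2 kg.
Tool frame: the origin (TCP) lies between the finger pads; the fingertips stand 22 mm ahead of it and the grasp point (between the pads) lies 3 mm ahead of it (env.finger_overhang is the distance from the TCP to the fingertips, in mm); z points along the fingers, y is the line along which they close (so a half turn about z gives the same grasp; the last joint's range is limited). The gripper opens to 91 mm and grips with 3 to 60 N. Pads are 32 mm wide; open, the fingers measure 118 mm over their backs; the gripper's body (76 mm by 178 mm) begins 60 mm behind the grasp point.
Start: joints at [-76.203, 18.312, 89.639, -0, 72.044, -1.146], TCP at [148.268, -555.57, 235.976] pointing down, gripper open.
Joint ranges: [-177.97, 177.97], [-48.28, 115.42], [12.27, 149.76], [-77.06, 257.06], [2.81, 150.46], [-146.56, 146.56]. Speed limits (degrees/s): [147.25, 147.25, 180, 180, 180, 180].

### API

Orientations are given as [roll, pitch, yaw] about the fixed x, y, z axes, in that order (R = Rz(yaw) Ry(pitch) Rx(roll)).
In Python, from workcell import state, cams, ticket, look_for, outline_of, env gives the robot as it stands.
- The arm moves only by the tool servo_tool, never from a script. Its argument "steps" is a list of rows, each a list of 3 entries, a list of its own where there are three numbers: the closure in counts, from 0 (fully open) to 255 (shut), then the shift along the tool's x, y, z in mm, then the turn, a rotation vector about the tool's x, y, z in rad. A call has exactly 10 rows; each row shifts and turns the commanded pose from where the row before left it, along the tool's axes as they then stand; what a row does not reach is not made up. A row lasts 1/10 s, in which the tool goes at most 50 mm and 8.59 degrees, less where a joint would pass 70% of its speed; a pose out of reach is approached as far as the arm can. A call with a gripper value outside its range is refused whole. The fingers move at their own pace and stop on an object; "squeeze" is the grip in N (left out, the last holds). Time passes only in rows, so rows that do not move let the fingers close, or fill a call up. It gives the time, the measured TCP pose, the force, the opening and the grip force at its end, in the units of the state.
- state(): the state, without advancing time (a new reading comes with each control period).
- cams.grab_frame(name): name is "scene" or "top" or "wrist"; returns a dict with "color" (480x640x3 uint8, red, green, blue), "z_map" (480x640 float32, mm along the optical axis (not along the pixel's ray), 0 where there is no reading), "fovy" (degrees; the focal length in pixels is half the picture's height over the tangent of half this angle, whatever the lens; pixels are square), "cx", "cy" (the principal point, pixels), "k1" (the pictures are not rectified: a ray, as slopes to the right and down, at radius r is drawn at 1 + k1 r^2 times it, then the intrinsics apply), "eye" and "rotation" of the camera in the world; the wrist camera has in their place "tool_from_camera" (4x4, takes a point from camera to tool coordinates, whose origin is the TCP and whose axes are the flange's). Camera axes: x right, y up, looking along -z (the intrinsics and any distortion apply to the point x, -y, -z); pixel columns grow to the right and rows downward; lengths in mm; the calibration is good to about 2 mm. A picture is of the moment at which its call begins: read the wrist's pose just before it.
- ticket.job_done(): hands the job in; it is judged then, once.
Trained networks look in a picture, given as the dict that the camera call returned (one of the last four; its "shot" number tells which), for a name from the list of things; names that differ only in an ending like _2 or _b are one class to them, and where a whole thing is asked for, a point or a joint stands for the part that bears it (a point fixed in the world has none). Each returns a list of dicts, best first, with "confidence" (0 to 1); they miss things now and then, are a little off and sometimes report something else, mostly with a low value. They report only what shows in the picture. A call takes as long as a camera call.
- look_for(picture, thing): "at" ([column, row] in pixels, amid what is visible of it).
- outline_of(picture, thing): "pixels" (480x640 bool, what is visible of it) and "at" ([column, row] in pixels, amid what is visible of it).
The state is a dict: "time_s": time; "qpos": joint angles; "qvel": joint speeds; "effort": joint torques, N m; "ee_pos": TCP position; "ee_rot": TCP orientation; "force": force on the tool from outside, world axes, zero at the start; "torque": the same for the moment, N m; "gripper_width": finger opening in mm; "gripper_force": force on a finger pad.
Only numpy, scipy, OpenCV 4.12 (cv2) and the standard library are available. Lean on these libraries where they do the work, as an engineer would, in place of code of your own. Each camera call takes 0.05 s, during which the arm holds its last target. There are 200 camera calls.

### The job

The vibrating table is loaded with a mould and rattles: swing its clamp down onto the mould, then tap down on the three capped bolts along its front edge one after another, from the robot's left to its right, to find the one that is loose and sinks under the tap. Lift the hinged cap of that bolt by its tab to more than halfway upright and finish while still holding it open, so that a colleague can get a spanner on the bolt; leave the other two caps shut and the things around undisturbed.

Things in the scene. Friction and masses are not known exactly. Their poses are not given: they have to be found in the camera images.
- vib_table: Steel vibrating table for chocolate moulds, fixed, 250 (x) by 370 (y) mm, its deck 98 mm above the work surface. Origin on the work surface under its centre; its x points away from the robot (yaw within 0.18), y to the left, z up. A clear mould lies on the deck, its top 120 mm above the work surface. The deck's front edge is at x = -125 mm.
- clamp (a joint): Angle (rad) of the hold-down clamp: a bail of 8 mm steel rod, hinged at the rear of the deck about the table's y axis. 0 = down flat on the mould, growing as it is swung up and back; it starts at 1.0 to 1.25 and its limit is 1.5. Its hinge friction (0.13 N m) holds it above about 0.7; lower than about 0.6 it drops shut by its own weight (0.22 kg).
- clamp_bar (a point): Middle of the clamp's crossbar: a black rubber sleeve 14 mm in diameter, 120 mm long, parallel to the table's y axis. It swings on a radius of 85 mm about point clamp_hinge and lies 7.5 mm above the mould's top (127.5 mm above the work surface) when down. Swinging down carries it towards the robot and down.
- clamp_hinge (a point): Middle of the clamp's hinge axis, which is parallel to the table's y axis, 90 mm to +x of the table's origin and 127.5 mm above the work surface.
- mount_left: The left one of three like bolt mounts, 115 mm apart in a row at -100 mm along the table's x. Origin on the deck at the bolt's axis, axes as the table's. Steel collar 44 mm wide; over the hex bolt a round grey hinged cap, 42 mm wide, its flat top 31.5 mm above the origin.
- mount_middle: The middle one of three like bolt mounts, 115 mm apart in a row at -100 mm along the table's x. Origin on the deck at the bolt's axis, axes as the table's. Steel collar 44 mm wide; over the hex bolt a round grey hinged cap, 42 mm wide, its flat top 31.5 mm above the origin.
- mount_right: The right one of three like bolt mounts, 115 mm apart in a row at -100 mm along the table's x. Origin on the deck at the bolt's axis, axes as the table's. Steel collar 44 mm wide; over the hex bolt a round grey hinged cap, 42 mm wide, its flat top 31.5 mm above the origin.
- bolt_left (a joint): How far (m) the left bolt has sunk, with its collar and cap: 0 at the start for all three. A tight bolt gives less than 1 mm under a tap of 5 to 20 N. The loose one (one of the three, which one is not told) gives way at about 3 N, slips 6 mm down in its rubber washer and stays down; it takes over 7 N to pull it up again.
- bolt_middle (a joint): How far (m) the middle bolt has sunk, with its collar and cap: 0 at the start for all three. A tight bolt gives less than 1 mm under a tap of 5 to 20 N. The loose one (one of the three, which one is not told) gives way at about 3 N, slips 6 mm down in its rubber washer and stays down; it takes over 7 N to pull it up again.
- bolt_right (a joint): How far (m) the right bolt has sunk, with its collar and cap: 0 at the start for all three. A tight bolt gives less than 1 mm under a tap of 5 to 20 N. The loose one (one of the three, which one is not told) gives way at about 3 N, slips 6 mm down in its rubber washer and stays down; it takes over 7 N to pull it up again.
- cap_left (a joint): Angle (rad) of the hinged cap on mount_left: 0 = shut, growing as its tab is lifted up and over away from the robot, limit 1.45. It is hinged about the table's y axis, 26 mm to +x of the bolt's axis and 17.5 mm above the mount's origin (6 mm lower once sunk). A light spring (under 1 N at the tab) shuts it when let go.
- cap_middle (a joint): Angle (rad) of the hinged cap on mount_middle: 0 = shut, growing as its tab is lifted up and over away from the robot, limit 1.45. It is hinged about the table's y axis, 26 mm to +x of the bolt's axis and 17.5 mm above the mount's origin (6 mm lower once sunk). A light spring (under 1 N at the tab) shuts it when let go.
- cap_right (a joint): Angle (rad) of the hinged cap on mount_right: 0 = shut, growing as its tab is lifted up and over away from the robot, limit 1.45. It is hinged about the table's y axis, 26 mm to +x of the bolt's axis and 17.5 mm above the mount's origin (6 mm lower once sunk). A light spring (under 1 N at the tab) shuts it when let go.
- tab_left (a point): Middle of the lifting tab of the cap on mount_left: a bar 12 mm wide (table's y), 9 mm thick, 32 mm long, sticking out towards the robot past the deck's front edge; shut, this point is 42 mm to -x of the bolt's axis, 25 mm above the deck, and 68 mm to -x of and 7.5 mm above the cap's hinge axis.
- tab_middle (a point): Middle of the lifting tab of the cap on mount_middle: a bar 12 mm wide (table's y), 9 mm thick, 32 mm long, sticking out towards the robot past the deck's front edge; shut, this point is 42 mm to -x of the bolt's axis, 25 mm above the deck, and 68 mm to -x of and 7.5 mm above the cap's hinge axis.
- tab_right (a point): Middle of the lifting tab of the cap on mount_right: a bar 12 mm wide (table's y), 9 mm thick, 32 mm long, sticking out towards the robot past the deck's front edge; shut, this point is 42 mm to -x of the bolt's axis, 25 mm above the deck, and 68 mm to -x of and 7.5 mm above the cap's hinge axis.
- mould_mid (a point): Centre of the clear plastic mould with dark chocolate shells, 135 by 275 by 22 mm, 0.7 kg, lying loose on the deck under the clamp.
- glass_mid (a point): Centre of a drinking glass, 72 mm in diameter, 110 mm tall, standing to the left of the vibrating table. Leave it alone.
- tub_mid (a point): Centre of a lidded plastic tub, 106 by 136 mm, 65 mm tall, to the right of the vibrating table. Leave it alone.
- spoon_grip (a point): Handle of a steel spoon 170 mm long lying on the work surface on the left. Leave it alone.

How it is judged (in metres and radians):
On the way, in this order (a step that is already met when the one before it is completed fails the run):
1. the clamp is swung down onto the mould (value of joint clamp below 0.06 rad), for 0.2 s.
2. the left bolt is tapped on its shut cap (over 1 N) with the clamp down (contact force between mount_left and the fingers above 1 N and value of joint cap_left below 0.15 rad and value of joint clamp below 0.06 rad).
3. the middle bolt is tapped on its shut cap (over 1 N) with the clamp down (contact force between mount_middle and the fingers above 1 N and value of joint cap_middle below 0.15 rad and value of joint clamp below 0.06 rad).
4. the right bolt is tapped on its shut cap (over 1 N) with the clamp down (contact force between mount_right and the fingers above 1 N and value of joint cap_right below 0.15 rad and value of joint clamp below 0.06 rad).
At the end, for the whole second after the job is handed in: The cap of the loose bolt (the one that sank by more than 3 mm) is held open by the fingers at more than 0.75 rad (43 degrees), the fingers still pressing on it, the other two caps are shut (under 0.1 rad) and the clamp is down (under 0.06 rad) (((value of joint bolt_left above 0.003 m and value of joint cap_left above 0.75 rad and contact force between mount_left and the fingers above 0.2 N and value of joint each of cap_middle, cap_right below 0.1 rad) or (value of joint bolt_middle above 0.003 m and value of joint cap_middle above 0.75 rad and contact force between mount_middle and the fingers above 0.2 N and value of joint each of cap_left, cap_right below 0.1 rad) or (value of joint bolt_right above 0.003 m and value of joint cap_right above 0.75 rad and contact force between mount_right and the fingers above 0.2 N and value of joint each of cap_left, cap_middle below 0.1 rad)) and value of joint clamp below 0.06 rad); the arm keeps its last pose, push and grip.
It fails at once if a cap is lifted by more than 0.3 rad whose bolt has not sunk under a tap (a tight one, or one not yet tapped) ((value of joint cap_left above 0.3 rad and value of joint bolt_left below 0.0015 m) or (value of joint cap_middle above 0.3 rad and value of joint bolt_middle below 0.0015 m) or (value of joint cap_right above 0.3 rad and value of joint bolt_right below 0.0015 m)).
It fails at once if the glass, tub or spoon is moved by more than 30 mm (distance of any of glass_mid, tub_mid, spoon_grip from where it was at the start of the episode above 0.03 m).
It fails at once if the mould is shifted by more than 20 mm (distance of mould_mid from where it was at the start of the episode above 0.02 m).
It also fails if it takes over 58 s, if anything falls off the work surface, if the arm or the gripper's body presses on something with over 40 N, if the wrist force passes 120 N, or if a joint passes its speed limit or range.

## Working session

There is one attempt and no reset: what is moved stays moved. The work goes in short steps, Python scripts to look and compute and a tool call to move; the robot and the scene stay as the last step left them, time stands still between calls to the robot, and variables do not carry over. Pictures are saved under pics/ and viewed, at most 10 in all, crops included, and the job is handed in when it is done.

Besides the shell and the picture viewer there is one more tool, called after ">>>" as a command line: name --argument value ..., lists and objects as JSON in quotes. servo_tool: Moves the arm, as the interface text tells. Its arguments: {"type":"object","properties":{"steps":{"type":"array","items":{"type":"array"}},"squeeze":{"type":"number"}},"required":["steps"]}

```bash
mkdir -p pics; ls
cat > h.py <<'E'
import numpy as np, cv2
from scipy.spatial.transform import Rotation as R
from workcell import state, cams, ticket, look_for, outline_of, env
def intr(f):
    return 240/np.tan(np.radians(f["fovy"])/2)
def p2w(f,uv,z=None,T=None):
    fl=intr(f); d=np.array([(uv[0]-f["cx"])/fl,(uv[1]-f["cy"])/fl]); s=d.copy()
    for _ in range(20): s=d/(1+f["k1"]*(s@s))
    if z is None:
        u,v=int(round(uv[0])),int(round(uv[1])); w=f["z_map"][max(v-2,0):v+3,max(u-2,0):u+3]; w=w[w>0]
        z=np.median(w) if len(w) else np.nan
    p=np.array([s[0]*z,-s[1]*z,-z])
    if "eye" in f: return np.array(f["rotation"])@p+np.array(f["eye"])
    M=np.array(f["tool_from_camera"]); q=M[:3,:3]@p+M[:3,3]
    return T[0]+T[1]@q
def save(f,n): cv2.imwrite(f"pics/{n}.png",f["color"][:,:,::-1])
E
cat > a.py <<'E'
from h import *
s=state(); print({k:np.round(v,3).tolist() for k,v in s.items()}, env.finger_overhang)
for c in ["top","scene"]:
    f=cams.grab_frame(c); save(f,c+"0"); print(c,np.round(f["eye"]),f["fovy"],f["k1"])
    for t in ["clamp_bar","mount_left","mount_middle","mount_right","tab_left","tab_middle","tab_right","mould_mid","glass_mid","tub_mid","spoon_grip","vib_table"]:
        for r in look_for(f,t)[:3]: print(t,round(r["confidence"],2),np.round(r["at"]),np.round(p2w(f,r["at"])))
E
python3 a.py
```

```text
pics
{'time_s': 0.0, 'qpos': [-76.204, 18.351, 89.706, -0.003, 72.044, -1.148], 'qvel': [0.084, 0.025, 0.112, 0.023, -0.006, -0.052], 'effort': [-0.002, -41.246, -23.197, 0.072, 0.046, -0.0], 'ee_pos': [148.129, -555.115, 235.13], 'ee_rot': [-179.899, 0.001, 14.945], 'force': [0.099, -0.378, -1.166], 'torque': [0.012, 0.007, -0.002], 'gripper_force': 0.0, 'gripper_width': 91.397} 22.0
top [ 407.   78. 1474.] 43.067016624081454 -0.012350651708308244
clamp_bar 0.98 [346. 191.] [117788. 117459. 118855.]
mount_left 0.59 [288. 267.] [122167. 121837. 123233.]
mount_middle 0.85 [342. 266.] [123053. 122724. 124120.]
mount_right 0.74 [391. 267.] [123859. 123530. 124926.]
mount_right 0.27 [343. 269.] [122913. 122584. 123980.]
tab_left 0.56 [287. 265.] [122149. 121819. 123215.]
tab_left 0.15 [341. 266.] [123006. 122677. 124073.]
tab_middle 0.84 [343. 264.] [123101. 122772. 124168.]
tab_middle 0.32 [340. 252.] [124459. 124130. 125526.]
tab_right 0.74 [391. 270.] [123772. 123443. 124839.]
mould_mid 0.65 [339. 222.] [124911. 124582. 125977.]
glass_mid 0.66 [207. 233.] [132803. 132474. 133869.]
tub
[... 430 characters left out ...]
unt_left 0.56 [329. 201.] [-94911. -96592. -95163.]
mount_middle 0.59 [288. 214.] [-96845. -98527. -97097.]
mount_right 0.7 [241. 227.] [ -99568. -101249.  -99820.]
tab_left 0.55 [328. 202.] [-94862. -96543. -95114.]
tab_middle 0.54 [287. 215.] [-96811. -98492. -97063.]
tab_right 0.64 [247. 224.] [ -99337. -101018.  -99589.]
mould_mid 0.58 [300. 248.] [-91640. -93321. -91892.]
glass_mid 0.83 [406. 213.] [-91976. -93657. -92228.]
glass_mid 0.49 [308. 239.] [-91822. -93503. -92074.]
tub_mid 0.88 [189. 303.] [ -98987. -100668.  -99239.]
tub_mid 0.29 [240. 222.] [-100295. -101976. -100547.]
spoon_grip 0.64 [441. 228.] [-89254. -90935. -89506.]
vib_table 0.68 [301. 273.] [-89990. -91671. -90242.]
```

```bash
sed -i 's/return np.array(f\["rotation"\])@p/return R.from_euler("xyz",f["rotation"],degrees=True).as_matrix()@p/' h.py
sed -i 's/print(c,np/print(f["rotation"],c,np/' a.py; python3 a.py; python3 -c "
import cv2,numpy as np
a=cv2.imread('pics/top0.png');b=cv2.imread('pics/scene0.png')
a=cv2.resize(a[130:330,140:540],(800,400),interpolation=cv2.INTER_CUBIC);cv2.imwrite('pics/ta.png',a)"
```

```text
{'time_s': 1.3, 'qpos': [-76.205, 18.312, 89.64, -0.0, 72.046, -1.147], 'qvel': [0.002, -0.02, 0.04, -0.032, 0.072, -0.053], 'effort': [-0.001, -41.236, -23.223, 0.073, 0.038, 0.0], 'ee_pos': [148.246, -555.559, 235.969], 'ee_rot': [179.998, 0.0, 14.942], 'force': [-0.091, 0.658, 0.689], 'torque': [0.041, 0.012, -0.034], 'gripper_force': 0.0, 'gripper_width': 91.153} 22.0
[  7.42520001  -0.34492718 -90.77538178] top [ 407.   78. 1474.] 43.067016624081454 -0.012350651708308244
clamp_bar 0.69 [354. 191.] [664.  -3. 208.]
clamp_bar 0.43 [288. 264.] [516. 142. 130.]
mount_left 0.59 [289. 267.] [510. 140. 130.]
mount_middle 0.89 [344. 267.] [508.  18. 130.]
mount_middle 0.68 [352. 194.] [658.   1. 206.]
mount_right 0.56 [390. 266.] [509. -85. 129.]
mount_right 0.52 [342. 263.] [517.  22. 130.]
tab_left 0.81 [288. 266.] [512. 141. 129.]
tab_middle 0.59 [344. 265.] [512.  19. 131.]
tab_middle 0.17 [392. 264.] [513. -90. 129.]
tab_right 0.68 [391. 270.] [500. -86. 129.]
mould_mid 0.6 [339. 219.] [617.  28. 123.]
mould_mid 0.19 [288. 264.] [517. 141. 130.]
glass_mid 0.67 [205. 236.] [599. 349
[... 689 characters left out ...]
ab_left 0.75 [326. 203.] [529. 131. 126.]
tab_middle 0.8 [287. 212.] [520.  28. 125.]
tab_middle 0.18 [297. 239.] [671.  -1. 203.]
tab_right 0.73 [404. 212.] [571. 344.  48.]
tab_right 0.52 [246. 225.] [523. -83. 126.]
tab_right 0.31 [301. 249.] [636.  21. 117.]
mould_mid 0.89 [303. 248.] [637.  25. 116.]
mould_mid 0.68 [329. 202.] [528. 140. 127.]
mould_mid 0.54 [306. 236.] [672.  20. 203.]
glass_mid 0.73 [407. 212.] [574. 351.  47.]
glass_mid 0.49 [241. 225.] [518. -93. 127.]
glass_mid 0.44 [288. 213.] [524.  28. 126.]
tub_mid 0.98 [190. 305.] [ 656. -266.   64.]
tub_mid 0.3 [244. 224.] [518. -85. 127.]
spoon_grip 0.58 [443. 229.] [636. 435.   7.]
vib_table 0.6 [300. 272.] [687.  -2.  98.]
```

View pics/ta.png

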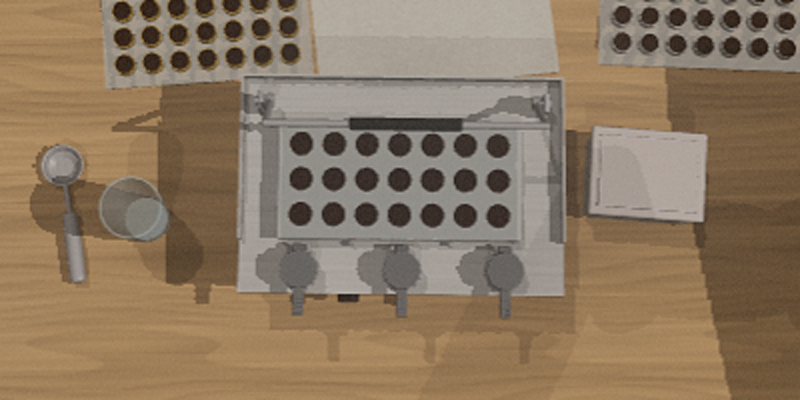

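View pics/scene0.png

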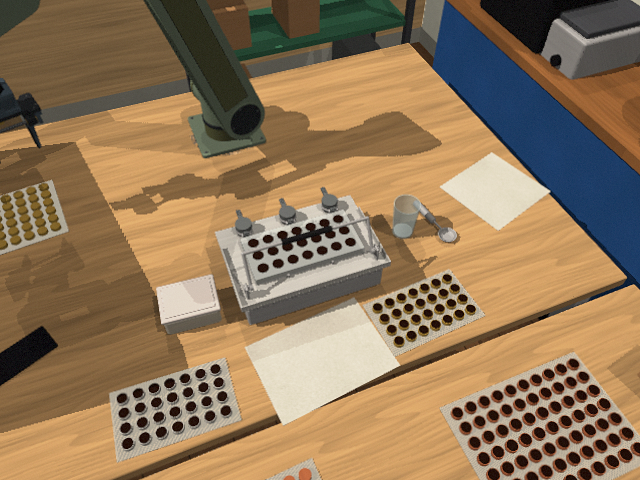

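```bash
cat > m.py <<'E'
from h import *
f=cams.grab_frame("top"); fl=intr(f)
v,u=np.mgrid[150:320,230:450]; z=f["z_map"][150:320,230:450]
d=np.stack([(u-f["cx"])/fl,(v-f["cy"])/fl],-1); s=d.copy()
for _ in range(20): s=d/(1+f["k1"]*(s**2).sum(-1,keepdims=True))
P=np.stack([s[...,0]*z,-s[...,1]*z,-z],-1)@R.from_euler("xyz",f["rotation"],degrees=True).as_matrix().T+f["eye"]
for nm,lo,hi in [("deck",88,175),("cap",125.5,135),("bar",140,240)]:
    m=((P[...,2]>lo)&(P[...,2]<hi)&(z>0))
    if nm=="cap": m&=P[...,0]<545
    m=m.astype(np.uint8)
    n,l,st,c=cv2.connectedComponentsWithStats(m)
    for i in range(1,n):
        if st[i,4]<30: continue
        q=P[l==i]; (cx,cy),wh,a=cv2.minAreaRect(q[:,:2].astype(np.float32))
        print(nm,st[i,4],np.round([cx,cy,*wh,a],1),"mean",np.round(q.mean(0),1),"min",np.round(np.percentile(q,2,0)),"max",np.round(np.percentile(q,98,0)))
        if nm=="bar":
            print(np.round(np.polyfit(q[:,1],q[:,0],1),3)); b=q[abs(q[:,1]-q[:,1].mean())<50]; print("bar mid",b.mean(0),b.max(0),b.min(0))
col=f["color"][150:320,230:450].astype(int).sum(-1)
m=(P[...,2]>150)&(col<150); q=P[m]; print("sleeve",m.sum(),q.mean(0),q.min(0),q.max(0),np.polyfit(q[:,1],q[:,0],1))
E
python3 m.py
```

```text
deck 17267 [601.3  22.5 371.5 277.5  88.7] mean [608.4  22.8 109.7] min [ 490. -157.   93.] max [736. 200. 132.]
cap 296 [503.2 135.5  69.8  40.6  16.2] mean [510.2 139.7 129.5] min [469. 122. 126.] max [535. 157. 134.]
cap 309 [500.4  29.8  40.7  69.6  70.4] mean [506.8  24.7 129.6] min [465.   7. 126.] max [533.  42. 134.]
cap 315 [497.4 -94.4  68.7  40.5  18.6] mean [503.8 -89.4 129.8] min [ 463. -108.  126.] max [529. -72. 134.]
bar 754 [678.1  18.9 311.1  44.7  88.4] mean [664.6  16.  203. ] min [ 656. -130.  154.] max [693. 171. 213.]
[2.10000e-02 6.64312e+02]
bar mid [662.45835425  14.35535228 207.51554476] [670.62062128  65.11210498 216.68611467] [654.87708382 -33.83029967 197.70739627]
sleeve 106 [637.80318507  36.4568075  338.78994936] [407.08896941 -35.18509902 198.68003837] [ 670.62062128   79.93229734 1473.68958554] [ -0.96926659 673.13955064]
```

>>> servo_tool --steps '[[255,[30,-25,-9],[0,0,0]],[255,[30,-25,-9],[0,0,0]],[255,[30,-25,-9],[0,0,0]],[255,[30,-25,-9],[0,0,0]],[255,[30,-25,-9],[0,0,0]],[255,[30,-25,-9],[0,0,0]],[255,[30,-25,-9],[0,0,0]],[255,[30,-25,-9],[0,0,0]],[255,[30,-25,-9],[0,0,0]],[255,[30,-25,-9],[0,0,0]]]' --squeeze 3

```text
time_s: 3.65
ee_pos: [374.3, -235.2, 326.6]
ee_rot: [180.0, -0.0, 14.9]
force: [0.4, -0.5, 0.0]
gripper_width: 14.2
gripper_force: 0.0
```

>>> servo_tool --steps '[[255,[30,-25,0],[0,0,0]],[255,[30,-25,0],[0,0,0]],[255,[30,-25,0],[0,0,0]],[255,[30,-25,0],[0,0,0]],[255,[30,-25,0],[0,0,0]],[255,[30,-25,0],[0,0,0]],[255,[30,-25,0],[0,0,0]],[255,[0,0,0],[0,0,0.142]],[255,[0,0,0],[0,0,0.142]],[255,[0,0,0],[0,0,0]]]'

```text
time_s: 4.65
ee_pos: [531.5, -13.0, 325.8]
ee_rot: [180.0, 0.0, -1.3]
force: [-0.8, 0.7, 0.2]
gripper_width: 0.7
gripper_force: 0.0
```

```bash
cat > w.py <<'E'
from h import *
import sys
s=state(); print({k:np.round(s[k],2).tolist() for k in ["time_s","qpos","ee_pos","ee_rot","force","gripper_width"]})
T=(np.array(s["ee_pos"]),R.from_euler("xyz",s["ee_rot"],degrees=True).as_matrix())
f=cams.grab_frame("wrist"); save(f,sys.argv[1]); print(np.round(f["tool_from_camera"],2).tolist())
for t in ["clamp_bar","mount_left","mount_middle","mount_right","tab_left","tab_middle","tab_right"]:
    for r in look_for(f,t)[:2]: print(t,round(r["confidence"],2),np.round(r["at"]),np.round(p2w(f,r["at"],T=T),1))
E
python3 w.py w1
```

```text
{'time_s': 4.65, 'qpos': [-2.64, 11.86, 85.72, -0.01, 82.43, 88.63], 'ee_pos': [531.54, -13.04, 325.76], 'ee_rot': [179.99, 0.02, -1.27], 'force': [-0.79, 0.68, 0.2], 'gripper_width': 0.69}
[[0.0, 0.96, 0.27, 78.21], [1.0, -0.0, 0.0, -0.52], [0.0, 0.27, -0.96, -149.07], [0.0, 0.0, 0.0, 1.0]]
clamp_bar 0.7 [259.  60.] [665.3  27.8 209.4]
mount_left 0.81 [175. 234.] [523.3 137.9 129.5]
mount_left 0.63 [  6. 211.] [530.2 405.4  14.3]
mount_middle 0.8 [284. 235.] [520.2  26.  129.4]
mount_middle 0.73 [277. 133.] [619.7  29.2 122. ]
mount_right 0.81 [394. 239.] [513.4 -86.3 129.5]
tab_left 0.57 [174. 236.] [520.9 138.5 130. ]
tab_middle 0.78 [283. 238.] [516.4  27.4 129.3]
tab_middle 0.73 [  4. 214.] [527.  406.5  16.9]
tab_right 0.92 [393. 240.] [511.8 -85.2 129.7]
tab_right 0.29 [393. 237.] [515.6 -85.4 129.5]
```

View pics/w1.png

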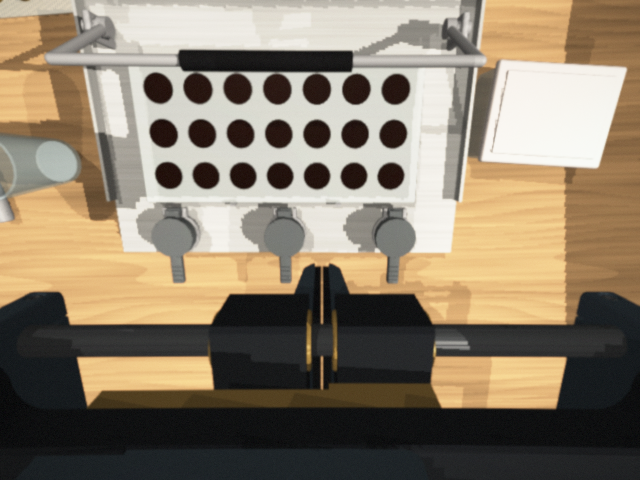

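```bash
cat > w2.py <<'E'
from h import *
s=state(); T=(np.array(s["ee_pos"]),R.from_euler("xyz",s["ee_rot"],degrees=True).as_matrix())
f=cams.grab_frame("wrist")
for n,u in dict(capL=(175,236),capM=(285,236),capR=(395,236),tipL=(179,280),tipM=(286,280),tipR=(393,280),barM=(266,61),barL=(190,61),barR=(345,61),bartop=(266,52),barbot=(266,70),deckL=(123,251),deckR=(452,251)).items(): print(n,np.round(p2w(f,u,T=T),1))
E
python3 w2.py
```

```text
capL [521.2 137.4 129.6]
capM [518.7  24.9 129.6]
capR [516.1 -88.  129.6]
tipL [472.4 140.3 128.4]
tipM [469.6  26.5 128.1]
tipR [466.9 -88.  127.7]
barM [664.5  22.3 209.1]
barL [665.5  74.5 209.3]
barR [663.3 -32.2 209.1]
bartop [670.3  22.1 208. ]
barbot [659.6  23.2 205.4]
deckL [4.677e+02 2.710e+02 1.000e-01]
deckR [ 4.570e+02 -1.974e+02 -3.000e-01]
```

>>> servo_tool --steps '[[255,[28,-7.6,12],[0,0,0]],[255,[28,-7.6,12],[0,0,0]],[255,[28,-7.6,12],[0,0,0]],[255,[28,-7.6,12],[0,0,0]],[255,[28,-7.6,16],[0,0,0]],[255,[0,0,14],[0,0,0]],[255,[0,0,6],[0,0,0]],[255,[0,0,4],[0,0,0]],[255,[0,0,0],[0,0,0]],[255,[0,0,0],[0,0,0]]]'

```text
time_s: 6.1
ee_pos: [672.2, 21.1, 239.2]
ee_rot: [180.0, -0.1, -1.3]
force: [0.3, -0.0, 0.5]
gripper_width: 0.4
gripper_force: 0.0
```

>>> servo_tool --steps '[[255,[-3,0,8],[0,0,0]],[255,[-4,0,3],[0,0,0]],[255,[-5,0,4],[0,0,0]],[255,[-5,0,5],[0,0,0]],[255,[-5,0,5],[0,0,0]],[255,[-6,0,6],[0,0,0]],[255,[-5,0,6],[0,0,0]],[255,[-5,0,7],[0,0,0]],[255,[0,0,0],[0,0,0]],[255,[0,0,0],[0,0,0]]]'

```text
time_s: 7.1
ee_pos: [634.4, 22.2, 193.5]
ee_rot: [180.0, 0.0, -1.3]
force: [1.1, -0.1, -0.0]
gripper_width: 0.5
gripper_force: 0.0
```

```bash
python3 m.py | grep -A2 "bar"
```

```text
bar 138 [632.  154.6  77.9  38.6  51. ] mean [632.5 155.2 148.1] min [621. 116. 141.] max [668. 175. 154.]
[4.02000e-01 5.70076e+02]
bar mid [632.52889956 155.20720588 148.07663892] [670.47316099 175.58915298 157.00709539] [620.75399621 113.65457917 140.44738779]
bar 129 [ 631.9 -122.6   33.7   62.7   50.4] mean [ 628.3 -118.5  147.3] min [ 614. -131.  141.] max [662. -93. 154.]
[ -0.711 544.103]
bar mid [ 628.29307418 -118.46910797  147.32774838] [666.74849336 -90.81866464 154.65145242] [ 613.44803748 -132.32570273  140.04838763]
sleeve 984 [589.65893909  47.61597247 371.90706035] [407.08896941 -40.44967306 150.10160503] [ 671.71924167  109.76687301 1473.68958554] [4.72754086e-01 5.67148294e+02]
```

>>> servo_tool --steps '[[255,[-5,0,8],[0,0,0]],[255,[-3,0,8],[0,0,0]],[255,[-2,0,8],[0,0,0]],[255,[0,0,6],[0,0,0]],[255,[0,0,3],[0,0,0]],[255,[0,0,2],[0,0,0]],[255,[0,0,2],[0,0,0]],[255,[0,0,0],[0,0,0]],[255,[0,0,0],[0,0,0]],[255,[0,0,0],[0,0,0]]]'

```text
time_s: 8.15
ee_pos: [624.4, 22.4, 157.1]
ee_rot: [180.0, -0.0, -1.3]
force: [0.7, 0.9, -0.6]
gripper_width: 0.4
gripper_force: 0.0
```

>>> servo_tool --steps '[[255,[0,0,1],[0,0,0]],[255,[0,0,1],[0,0,0]],[255,[0,0,1],[0,0,0]],[255,[0,0,0],[0,0,0]],[255,[0,0,0],[0,0,0]],[255,[0,0,0],[0,0,0]],[255,[0,0,0],[0,0,0]],[255,[0,0,0],[0,0,0]],[255,[0,0,0],[0,0,0]],[255,[0,0,0],[0,0,0]]]'

```text
time_s: 9.15
ee_pos: [624.6, 22.4, 156.5]
ee_rot: [180.0, -0.1, -1.3]
force: [-2.5, -0.2, 11.0]
gripper_width: 0.9
gripper_force: 5.4
```

>>> servo_tool --steps '[[255,[0,0,-10],[0,0,0]],[255,[0,0,-18],[0,0,0]],[255,[-26,-28,0],[0,0,0]],[255,[-27,-29,0],[0,0,0]],[255,[-27,-29,0],[0,0,0]],[255,[-27,-28,0],[0,0,0]],[255,[0,0,12],[0,0,0]],[255,[0,0,8],[0,0,0]],[255,[0,0,5],[0,0,0]],[255,[0,0,0],[0,0,0]]]'

```text
time_s: 10.15
ee_pos: [520.2, 137.9, 155.8]
ee_rot: [180.0, 0.1, -1.4]
force: [0.3, -0.4, 0.6]
gripper_width: 0.2
gripper_force: 0.0
```

```bash
python3 w.py w3 | head -1
```

```text
{'time_s': 10.15, 'qpos': [13.64, 18.79, 101.33, -0.02, 59.98, 105.05], 'ee_pos': [520.25, 137.95, 155.81], 'ee_rot': [179.95, 0.1, -1.4], 'force': [0.31, -0.44, 0.61], 'gripper_width': 0.2}
```

View pics/w3.png

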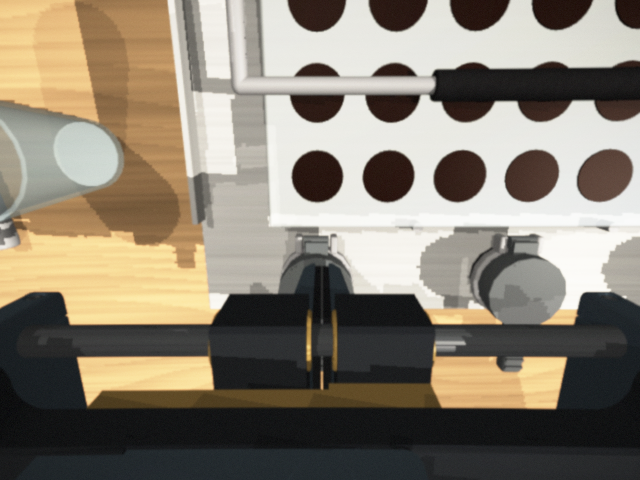

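>>> servo_tool --steps '[[255,[0,0,2],[0,0,0]],[255,[0,0,2],[0,0,0]],[255,[0,0,1],[0,0,0]],[255,[0,0,1],[0,0,0]],[255,[0,0,0.8],[0,0,0]],[255,[0,0,0],[0,0,0]],[255,[0,0,0],[0,0,0]],[255,[0,0,0],[0,0,0]],[255,[0,0,0],[0,0,0]],[255,[0,0,0],[0,0,0]]]'

```text
time_s: 11.55
ee_pos: [519.8, 138.9, 151.2]
ee_rot: [180.0, -0.0, -1.3]
force: [-2.6, -0.8, 8.0]
gripper_width: 0.1
gripper_force: 3.6
```

>>> servo_tool --steps '[[255,[0,0,-8],[0,0,0]],[255,[0,0,-8],[0,0,0]],[255,[0,28,0],[0,0,0]],[255,[0,29,0],[0,0,0]],[255,[0,29,0],[0,0,0]],[255,[0,28,0],[0,0,0]],[255,[0,0,8],[0,0,0]],[255,[0,0,5],[0,0,0]],[255,[0,0,0],[0,0,0]],[255,[0,0,0],[0,0,0]]]'

```text
time_s: 12.55
ee_pos: [517.3, 25.8, 153.0]
ee_rot: [-180.0, 0.0, -1.3]
force: [0.3, 0.2, 0.3]
gripper_width: 0.4
gripper_force: 0.0
```

>>> servo_tool --steps '[[255,[0,0,1],[0,0,0]],[255,[0,0,1],[0,0,0]],[255,[0,0,1],[0,0,0]],[255,[0,0,0],[0,0,0]],[255,[0,0,0],[0,0,0]],[255,[0,0,0],[0,0,0]],[255,[0,0,0],[0,0,0]],[255,[0,0,0],[0,0,0]],[255,[0,0,0],[0,0,0]],[255,[0,0,0],[0,0,0]]]'

```text
time_s: 13.55
ee_pos: [517.6, 25.5, 151.2]
ee_rot: [-180.0, -0.1, -1.3]
force: [-2.1, 1.3, 6.4]
gripper_width: 0.6
gripper_force: 3.1
```

Middle is tight too. Tap the right one.

>>> servo_tool --steps '[[255,[0,0,-8],[0,0,0]],[255,[0,0,-8],[0,0,0]],[255,[0,28,0],[0,0,0]],[255,[0,29,0],[0,0,0]],[255,[0,29,0],[0,0,0]],[255,[0,28,0],[0,0,0]],[255,[0,0,8],[0,0,0]],[255,[0,0,5],[0,0,0]],[255,[0,0,0],[0,0,0]],[255,[0,0,0],[0,0,0]]]'

```text
time_s: 14.55
ee_pos: [514.6, -88.1, 153.0]
ee_rot: [-180.0, 0.0, -1.3]
force: [1.2, -0.1, -1.1]
gripper_width: 0.4
gripper_force: 0.0
```

>>> servo_tool --steps '[[255,[0,0,1],[0,0,0]],[255,[0,0,1],[0,0,0]],[255,[0,0,1],[0,0,0]],[255,[0,0,0],[0,0,0]],[255,[0,0,0],[0,0,0]],[255,[0,0,0],[0,0,0]],[255,[0,0,0],[0,0,0]],[255,[0,0,0],[0,0,0]],[255,[0,0,0],[0,0,0]],[255,[0,0,0],[0,0,0]]]'

```text
time_s: 15.55
ee_pos: [514.9, -89.1, 150.2]
ee_rot: [180.0, -0.0, -1.3]
force: [1.0, 2.6, 3.4]
gripper_width: 0.4
gripper_force: 1.3
```

>>> servo_tool --steps '[[255,[0,0,1],[0,0,0]],[255,[0,0,1],[0,0,0]],[255,[0,0,1],[0,0,0]],[255,[0,0,1],[0,0,0]],[255,[0,0,1],[0,0,0]],[255,[0,0,1],[0,0,0]],[255,[0,0,0.5],[0,0,0]],[255,[0,0,0],[0,0,0]],[255,[0,0,0],[0,0,0]],[255,[0,0,0],[0,0,0]]]'

```text
time_s: 16.55
ee_pos: [514.9, -89.1, 145.2]
ee_rot: [180.0, -0.1, -1.3]
force: [-1.8, 2.0, 13.2]
gripper_width: 0.2
gripper_force: 6.2
```

>>> servo_tool --steps '[[255,[0,0,-12],[0,0,0]],[255,[0,0,-25],[0,0,0]],[140,[-15,0,0],[0,0,0]],[140,[-15,0,0],[0,0,0]],[140,[-15,0,0],[0,0,0]],[140,[0,0,0],[0,0,0]],[140,[0,0,0],[0,0,0]],[140,[0,0,0],[0,0,0]],[140,[0,0,0],[0,0,0]],[140,[0,0,0],[0,0,0]]]'

```text
time_s: 17.55
ee_pos: [470.1, -88.1, 180.5]
ee_rot: [180.0, 0.0, -1.3]
force: [-0.3, -0.2, -0.0]
gripper_width: 41.0
gripper_force: 0.0
```

```bash
python3 w.py w4 | egrep "time|right"
```

```text
{'time_s': 17.55, 'qpos': [-11.98, 12.28, 106.76, -0.01, 60.97, 79.34], 'ee_pos': [470.11, -88.08, 180.48], 'ee_rot': [179.99, 0.01, -1.32], 'force': [-0.32, -0.24, -0.04], 'gripper_width': 40.98}
mount_right 0.58 [323. 202.] [514.3 -89.2 123.8]
mount_right 0.53 [130. 205.] [516.1  22.1 129.3]
tab_right 0.97 [321. 206.] [512.2 -88.2 123.4]
```

View pics/w4.png

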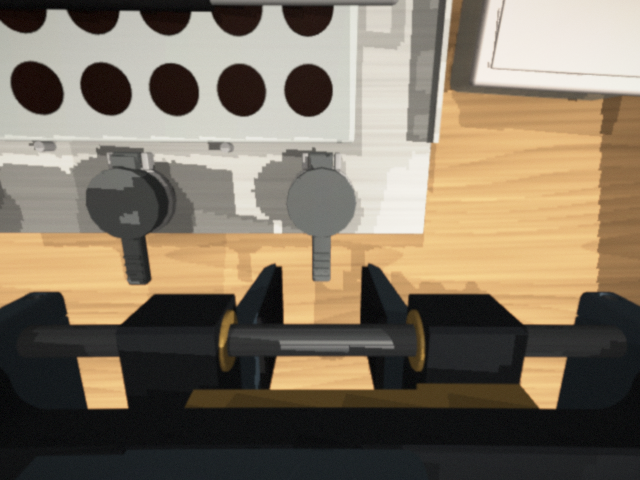

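>>> servo_tool --steps '[[140,[0,0,15],[0,0,0]],[140,[0,0,15],[0,0,0]],[140,[0,0,15],[0,0,0]],[140,[0,0,11],[0,0,0]],[140,[0,0,0],[0,0,0]],[255,[0,0,0],[0,0,0]],[255,[0,0,0],[0,0,0]],[255,[0,0,0],[0,0,0]],[255,[0,0,0],[0,0,0]],[255,[0,0,0],[0,0,0]]]' --squeeze 3

```text
time_s: 18.95
ee_pos: [470.0, -87.9, 125.0]
ee_rot: [-180.0, -0.1, -1.3]
force: [0.4, 1.2, 0.6]
gripper_width: 11.8
gripper_force: 3.0
```

Run:
```python
import numpy as np
ry=lambda a:np.array([[np.cos(a),0,np.sin(a)],[0,1,0],[-np.sin(a),0,np.cos(a)]])
R0=np.diag([1,-1,-1.]); k=.6
def tcp(t): return ry(t)@np.array([-72,0,9.5])+ry(k*t)@np.array([0,0,3.])
for i in range(11):
    t=.1*i; print(i,np.round((ry(k*t)@R0).T@(tcp(t+.1)-tcp(t)),1))
```

```text
0 [ 1.5  0.  -7.1]
1 [ 1.8  0.  -7.1]
2 [ 2.1  0.  -7. ]
3 [ 2.3  0.  -6.9]
4 [ 2.6  0.  -6.8]
5 [ 2.9  0.  -6.7]
6 [ 3.1  0.  -6.6]
7 [ 3.4  0.  -6.5]
8 [ 3.7  0.  -6.4]
9 [ 3.9  0.  -6.2]
10 [ 4.2  0.  -6.1]
```

>>> servo_tool --steps '[[255,[0.7,0,-3.5],[0,-0.03,0]],[255,[0.8,0,-3.6],[0,-0.03,0]],[255,[0.9,0,-3.6],[0,-0.03,0]],[255,[0.9,0,-3.5],[0,-0.03,0]],[255,[2.1,0,-7],[0,-0.06,0]],[255,[2.3,0,-6.9],[0,-0.06,0]],[255,[2.6,0,-6.8],[0,-0.06,0]],[255,[0,0,0],[0,0,0]],[255,[0,0,0],[0,0,0]],[255,[0,0,0],[0,0,0]]]'

```text
time_s: 19.95
ee_pos: [484.8, -88.3, 157.3]
ee_rot: [-180.0, 17.0, -1.3]
force: [3.6, 1.8, -3.6]
gripper_width: 11.9
gripper_force: 3.0
```

>>> servo_tool --steps '[[255,[1.5,0,0],[0,0,0]],[255,[2.9,0,-6.5],[0,-0.06,0]],[255,[3.2,0,-6.4],[0,-0.06,0]],[255,[3.5,0,-6.3],[0,-0.06,0]],[255,[3.8,0,-6.2],[0,-0.06,0]],[255,[4.0,0,-6.0],[0,-0.06,0]],[255,[4.2,0,-6.0],[0,-0.06,0]],[255,[0,0,0],[0,0,0]],[255,[0,0,0],[0,0,0]],[255,[0,0,0],[0,0,0]]]'

```text
time_s: 20.95
ee_pos: [520.6, -89.2, 180.9]
ee_rot: [-180.0, 37.7, -1.3]
force: [1.2, 1.2, -4.3]
gripper_width: 11.8
gripper_force: 3.0
```

```bash
python3 w.py w5 | egrep "time|right"
python3 - <<'E'
from h import *
f=cams.grab_frame("scene"); cv2.imwrite("pics/s5.png",cv2.resize(f["color"][150:300,180:380,::-1],(800,600),interpolation=cv2.INTER_CUBIC))
E
```

```text
{'time_s': 20.95, 'qpos': [-8.41, 35.87, 77.85, -4.44, 103.72, 83.33], 'ee_pos': [520.64, -89.18, 180.86], 'ee_rot': [-179.99, 37.69, -1.33], 'force': [1.17, 1.21, -4.27], 'gripper_width': 11.82}
mount_right 0.84 [320. 229.] [538.7 -88.3 143.5]
tab_right 0.82 [320. 231.] [538.1 -88.4 144.4]
tab_right 0.3 [126. 221.] [529.9  17.3 129.2]
```

View pics/w5.png

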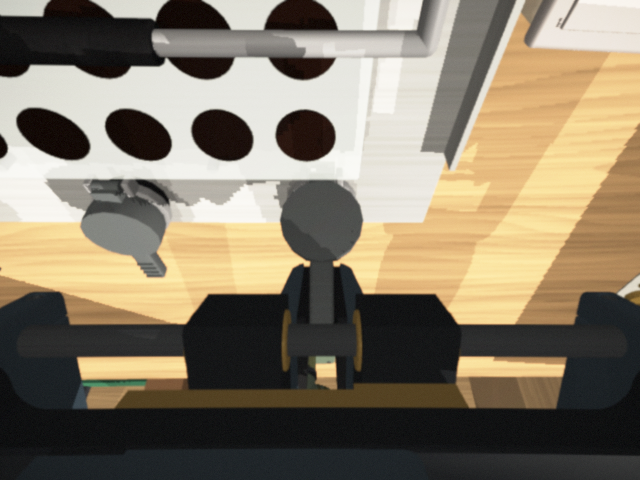

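View pics/s5.png

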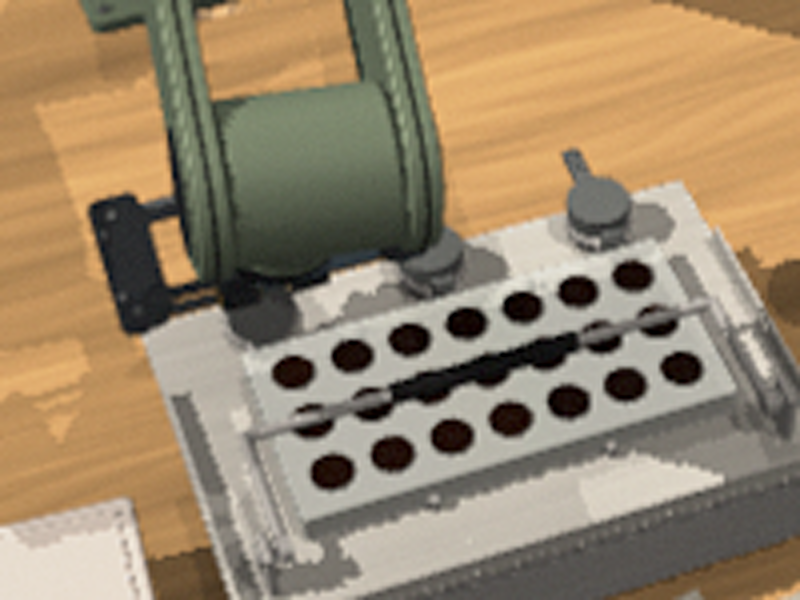

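```bash
cat > c.py <<'E'
from h import *
s=state(); T=(np.array(s["ee_pos"]),R.from_euler("xyz",s["ee_rot"],degrees=True).as_matrix())
print(np.round(s["force"],1),s["time_s"])
f=cams.grab_frame("wrist")
P=np.array([p2w(f,(u,v),T=T) for u in range(295,348,4) for v in range(195,247,4)])
A=np.c_[P[:,0],np.ones(len(P))]
# line fit in xz by PCA
q=P[:,[0,2]]; 
for _ in range(3):
    c=q.mean(0); U=np.linalg.svd(q-c)[2]; r=(q-c)@U[1]; q=q[abs(r)<2.5*max(r.std(),.3)]
d=U[0]*np.sign(U[0][1]); n=np.array([d[1],-d[0]]); n*=np.sign(n[0])
th=np.arctan2(n[0],n[1]); print("cap theta",th,"n",n,"std",r.std(),len(q))
h=np.array([541.5,109.5]); print("perp dist from sunk hinge (14 exp)",(c-h)@n,"unsunk",(c-h-[0,6])@n)
e=[p2w(f,(320,v),T=T)[[0,2]] for v in (184,221)]; print("disc rear edge/centre along cap (5ish, 26 exp)",[(x-h)@d for x in e])
print("mid cap",np.round(p2w(f,(115,235),T=T),1))
for uv in [(310,176),(330,176),(295,184),(350,184),(320,178)]: print(uv,np.round(p2w(f,uv,T=T),1))
E
python3 c.py
```

```text
[ 1.2  1.2 -3.9] 21.4
cap theta 1.1118626246073129 n [0.89652537 0.4429924 ] std 0.22962455984613359 182
perp dist from sunk hinge (14 exp) 12.376370881037044 unsunk 9.718416505360002
disc rear edge/centre along cap (5ish, 26 exp) [np.float64(8.758576050279867), np.float64(28.11854483516189)]
mid cap [516.8  30.2 129.1]
(310, 176) [551.7 -83.5 120.1]
(330, 176) [551.5 -93.7 120. ]
(295, 184) [529.5 -73.2 102.8]
(350, 184) [ 524.6 -106.    98.4]
(320, 178) [550.3 -88.6 120.1]
```

>>> servo_tool --steps '[[255,[0.6,0,0.8],[0,0,0]],[255,[0.6,0,0.8],[0,0,0]],[255,[0,0,0],[0,0,0]],[255,[0,0,0],[0,0,0]],[255,[0,0,0],[0,0,0]],[255,[0,0,0],[0,0,0]],[255,[0,0,0],[0,0,0]],[255,[0,0,0],[0,0,0]],[255,[0,0,0],[0,0,0]],[255,[0,0,0],[0,0,0]]]'

```text
time_s: 22.45
ee_pos: [520.9, -89.2, 179.2]
ee_rot: [180.0, 37.8, -1.3]
force: [-2.7, 1.9, 3.2]
gripper_width: 11.9
gripper_force: 3.0
```

```bash
python3 c.py
```

```text
[-2.7  1.9  3.2] 22.45
cap theta 1.0922339020705065 n [0.88765785 0.46050358] std 0.24234634010299216 181
perp dist from sunk hinge (14 exp) 12.270280936438013 unsunk 9.507259475346844
disc rear edge/centre along cap (5ish, 26 exp) [np.float64(6.7885221810206655), np.float64(26.073358092975678)]
mid cap [519.6  28.  129.2]
(310, 176) [553.3 -83.6 119.6]
(330, 176) [553.3 -93.6 119.9]
(295, 184) [528.9 -73.2 100. ]
(350, 184) [ 526.3 -105.8   98.1]
(320, 178) [552.4 -88.6 120.2]
```

```bash
python3 -c "
from workcell import ticket; print(ticket.job_done())"
```

```text
the job is handed in; nothing more can be done
None
```

I swung the clamp down onto the mould and tapped the three bolts from left to right. The right one was loose and sank about 6 mm. I handed the job in with its cap gripped open at about 1.09 rad, and the last picture showed the clamp down and the other two caps shut; the hand-in gave no verdict.

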